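# Show an ink sample's label to the document camera

## Robot

A 7-joint arm with a two-finger parallel gripper is mounted at the origin on the work surface. World frame = base frame: x ahead of the robot, y to its left, z up, the work surface at z = 0. Lengths are in m, angles in rad, forces in N, time in s.
With the tool pointing down it reaches from about 0.4 to 0.85 m from the base axis. Payload 10.4 kg.
Tool frame: the origin (TCP) lies on the front face of the gripper's body, between the roots of the fingers; the fingertips stand 73 mm ahead of it and the grasp point (between the pads) lies 54 mm ahead of it; x points along the fingers, y is the direction in which the jaws open and shut, and the axes are right-handed (so a half turn about x gives the same grasp; the last joint's range is limited). The gripper opens to 85 mm and grips with 20 to 120 N. Pads are 22 mm wide; open, the fingers measure 114 mm over their backs; the gripper's body (76 mm by 85 mm) begins 54 mm behind the grasp point. The pads swing forward as they close: fully open they stand 13 mm farther back than shut.
Start: joints at [-1.274, 0.332, -0.065, 1.46, 0.022, 1.35, -0.088], TCP at [0.196, 0.593, 0.304] pointing down, gripper open.
Joint ranges: [-2.6, 2.6], [-0.5, 2.12], [-1.47, 1.34], [0.16, 2.42], [-1.27, 4.41], [0.06, 2.06], [-2.6, 2.6]. Speed limits (rad/s): [2.22, 2.22, 2.79, 2.79, 3.14, 3.14, 3.14].

## Interface

Orientations are given as a unit quaternion [x, y, z, w].
In Python, from workcell import manip gives the robot as it stands. The module is installed in compiled form; this text tells all that it offers.
- The arm moves only by the tool arm_command, never from a script. Its argument "moves" is a list that holds one entry, the list of rows, each a list of 5 numbers: the closure, from 0 (fully open) to 1 (shut), then the shift along the tool's x, y, z in units of 25 mm (1.0 is 25 mm), then the turn about the tool's x in degrees. A call has 1 to 12 rows; each row shifts and turns the commanded pose from where the row before left it, along the tool's axes as they then stand; what a row does not reach is not made up. A row lasts 1/12 s, in which the tool goes at most 41.7 mm and 7.16 degrees, less where a joint would pass 70% of its speed; a pose out of reach is approached as far as the arm can. A call is refused whole if a number of a shift passes 1 or a number of a turn 7.16, either way. A call with a gripper value outside its range is refused whole. The fingers move at their own pace and stop on an object; "force" is the grip in N (left out, the last holds). Time passes only in rows, so rows that do not move let the fingers close. It gives the time, the measured TCP pose, the force and the opening at its end, in the units of the state.
- manip.get_obs(): the state, without advancing time (a new reading comes with each control period).
- manip.camera(name): name is "side" or "top" or "wrist"; returns the picture (400x640x3 uint8, red, green, blue); there is no depth.
- manip.camera_info(name): a dict with "vfov" (degrees; the focal length in pixels is half the picture's height over the tangent of half this angle, whatever the lens; pixels are square), "cx", "cy" (the principal point, pixels), "pose" (4x4, takes a point from camera to world coordinates). Camera axes: x right, y down, z forward; pixel columns grow to the right and rows downward; lengths in m; the calibration is good to about 2 mm. A picture is of the moment at which its call begins: read the wrist's pose just before it. camera_info takes no time and is no camera call; for the wrist camera it gives the pose at the moment of the call.
- manip.hand_in(): hands the job in, once; it reports no verdict.
Trained networks look in the newest picture that a camera, given by its name, has taken for a name from the list of things; names that differ only in an ending like _2 or _b are one class to them, and where a whole thing is asked for, a point or a joint stands for the part that bears it (a point fixed in the world has none). Each returns a list of dicts, best first, with "confidence" (0 to 1); they miss things now and then, are a little off and sometimes report something else, mostly with a low value. They report only what shows in the picture. A call takes as long as a camera call. They do not tell look-alikes from the thing itself.
- manip.regions_of(query, camera): "mask" (400x640 bool, what is visible of it) and "rect" ([left, top, right, bottom] in pixels, round what is visible of it).
- manip.pinpoint(query, camera): "pixel" ([row, column] in pixels: a listed point, or the origin of a listed thing).
The state is a dict: "clock": time; "joint_pos": joint angles; "joint_velocities": joint speeds; "tau": joint torques, N m; "position": TCP position; "ee_rot": TCP orientation; "ft_force": force on the tool from outside, world axes, zero at the start; "torque": the same for the moment, N m; "grip_width": opening from 0.0 (shut) to 1.0 (fully open).
Only numpy, scipy, OpenCV 4.12 (cv2) and the standard library are available. Lean on these libraries where they do the work, as an engineer would, in place of code of your own. Each camera call takes 0.05 s, during which the arm holds its last target.

## Task

From the rack of three acrylic ink-sample slides, each snapped into its own rail by a sprung ball catch, pull out the one slide with a small notch in a top corner; the notch marks its frosted label end, so hold the slide by its clear part only and never touch the frosted end. Show the label to the document camera: hold it in the air in the middle of the camera's view, about 28 cm in front of the lens, label face tipped upward and square to the lens, long edge level. Finish while holding it there, quite still; the two plain slides stay clipped in their rails, the camera is not touched and nothing else on the table is disturbed.

Things in the scene. Friction and masses are not known exactly. Their poses are not given: they have to be found in the camera images.
- slide: Notched ink-sample slide: 110 mm long (own x), 8 thick (y), 79 tall (z, up as it stands), 85 g; origin mid-underside, 8 mm above the table at the start. Beaded tongue 24 mm long at heights 0-19 mm, hidden in the rail; aluminium shoe 19-27; flat plate 27-79: clear acrylic for x -55..+23 mm (grip it here across its thickness), frosted white for x +23..+55. Stands in any of the rack's 3 rails.
- notch (a point): Middle of the notch cut out of the slide's top corner at the frosted end: x 41..55 mm, height 67..79 mm in the slide's frame, through the whole thickness. The label is on the slide's -y face: seen with the label face towards you and the shoe down, the notch is at the upper right. The same face has a dark ink stroke on its clear part.
- label: Frosted label end, rigidly part of the slide; fingers must not touch it. Origin: middle of the label on the label face, in the slide's frame x +39, y -4, z +47 mm. Own z points straight out of the label face, own x along the slide to its frosted end, own y to the slide's top edge. The label face alone has a thin grey frame, 26 x 30 mm, drawn on it.
- blank1: Plain slide in another rail, to be left there: same size, shoe, origin and axes as the notched slide, but clear all over with four square corners.
- blank2: The second plain slide, like blank1, in the remaining rail.
- rack: Slide rack, fixed: wooden base 140 x 176 x 6 mm, origin mid-underside; three dark rails along own x at y -64, 0, +64 mm, 130 long, 36 wide, tops 38 mm above the table; slides stand to 87 mm, 56 mm apart. Slots 9.5 mm wide; two sprung balls close over the slide's bead: pulling straight up takes about 10 N at first, easing over 8 mm, then it snaps free; 30 mm up it is out. Place and turn vary widely.
- doccam: Document camera, fixed, not to be touched. White sheet 210 x 297 mm flat on the table, origin at its middle at table height; own x points from the sheet to the stand, z up. Grey base 120 x 150 x 22 mm centred at x 300 mm, thin bent neck at x 325 mm, up to 405 mm high, carrying the head over the sheet's far side.
- cam_head: Head of the document camera: grey box about 50 x 62 x 60 mm with a round black lens. Origin: centre of the lens front, 198 mm in the camera's +x from the sheet's middle and 358 mm above the table. Own z points out of the lens along its line of sight, 45 degrees downward and back over the sheet.
- focus (a point): The focus spot: a point in the air (nothing to be seen there) on the lens's line of sight, 280 mm from the lens, 160 mm straight above the middle of the white sheet. Its axes are those of the camera head.
There are look-alikes about, which are no part of the job. What is shaped like the slide but green is not meant.

How it is judged:
By the outcome, as a careful person would: the job done as asked, in the order asked, and still so for the second after the job is handed in, while the arm keeps its last pose, push and grip.
It also fails if it takes over 42 s, if anything falls off the work surface, if the arm or the gripper's body presses on something with over 40 N, if the wrist force passes 120 N, or if a joint passes its speed limit or range.

## Working session

There is one attempt and no reset: what is moved stays moved. The work goes in short steps, Python scripts to look and compute and a tool call to move; the robot and the scene stay as the last step left them, time stands still between calls to the robot, and variables do not carry over. Pictures are saved under pics/ and viewed, and the job is handed in when it is done.

Besides the shell and the picture viewer there is one more tool, called after ">>>" as a command line: name --argument value ..., lists and objects as JSON in quotes. arm_command: Moves the arm, as the interface text tells. Its arguments: {"type":"object","properties":{"moves":{"type":"array","items":{"type":"array","items":{"type":"array","items":{"type":"number"}}}},"force":{"type":"number"}},"required":["moves"]}

```bash
mkdir -p pics; ls; cat > h.py <<'E'
import numpy as np, cv2
from workcell import manip
from scipy.spatial.transform import Rotation as R
def snap(n,f):
    im=manip.camera(n); cv2.imwrite('pics/'+f,im[:,:,::-1]); return im
def K(n):
    i=manip.camera_info(n); f=200/np.tan(np.radians(i['vfov'])/2); return f,i['cx'],i['cy'],np.array(i['pose'])
def ray(n,row,col,k=None):
    f,cx,cy,P=k or K(n); d=P[:3,:3]@np.array([(col-cx)/f,(row-cy)/f,1]); return P[:3,3],d/np.linalg.norm(d)
def plane(n,row,col,z,k=None):
    o,d=ray(n,row,col,k); return o+d*(z-o[2])/d[2]
def proj(n,p,k=None):
    f,cx,cy,P=k or K(n); q=P[:3,:3].T@(np.array(p)-P[:3,3]); return cy+f*q[1]/q[2],cx+f*q[0]/q[2]
def tri(rs):
    A=0;b=0
    for o,d in rs:
        M=np.eye(3)-np.outer(d,d);A=A+M;b=b+M@o
    p=np.linalg.solve(A,b); return p,[np.linalg.norm((np.eye(3)-np.outer(d,d))@(p-o)) for o,d in rs]
E
python3 - <<'E'
from h import *
np.set_printoptions(precision=3,suppress=True)
o=manip.get_obs();print(o)
for n in ['side','top','wrist']:
    snap(n,n+'0.png');print(n,K(n))
    for q in ['slide','notch','label','blank1','rack','doccam','cam_head']:
        print(n,q,[(np.round(d['pixel'],1),round(d['confidence'],2)) for d in manip.pinpoint(q,n)])
E
```

```text
pics
{'clock': 0.0, 'joint_pos': array([-1.274,  0.333, -0.065,  1.461,  0.022,  1.35 , -0.089]), 'joint_velocities': array([ 0.   , -0.002, -0.001, -0.001,  0.   ,  0.001,  0.001]), 'tau': array([  0.   , -62.545,   0.05 , -39.161,   0.016,   0.01 ,  -0.   ]), 'position': array([0.196, 0.593, 0.303]), 'ee_rot': array([ 0.112,  0.698, -0.113,  0.698]), 'ft_force': array([0.129, 0.169, 0.236]), 'torque': array([0.019, 0.047, 0.021]), 'grip_width': 0.9974193881065674}
side (np.float64(387.5380027421409), 318.37739857891853, 203.13353268797368, array([[ 0.98 , -0.153,  0.125,  0.398],
       [-0.197, -0.731,  0.653, -0.676],
       [-0.009, -0.665, -0.747,  0.998],
       [ 0.   ,  0.   ,  0.   ,  1.   ]]))
side slide [(array([205.9, 236.9]), 0.69), (array([192.2, 283.9]), 0.67)]
side notch [(array([165.1, 286.6]), 0.73), (array([196.7, 230.5]), 0.62)]
side label [(array([201.4, 235.5]), 0.65), (array([175.8, 292.6]), 0.44)]
side blank1 [(array([197.3, 296.3]), 0.52), (array([207.5, 315.9]), 0.51)]
side rack [(array([199.5, 296.6]), 0.82)]
side doccam [(array([326.4, 318.2]), 0.78)]
sid
[... 415 characters left out ...]
9.3]), 0.68)]
top label [(array([277.3, 249.6]), 0.52), (array([211. , 219.7]), 0.44)]
top blank1 [(array([209.2, 247.8]), 0.51), (array([194.2, 261.9]), 0.42)]
top rack [(array([208.2, 247.8]), 0.57)]
top doccam [(array([222.6, 395. ]), 0.59)]
top cam_head [(array([135.5, 428.2]), 0.63)]
wrist (np.float64(351.66810440645634), 312.0833145055594, 204.90517576481324, array([[ 0.314,  0.898,  0.308,  0.118],
       [ 0.949, -0.297, -0.101,  0.62 ],
       [ 0.   ,  0.324, -0.946,  0.373],
       [ 0.   ,  0.   ,  0.   ,  1.   ]]))
wrist slide [(array([327. ,  78.4]), 0.65)]
wrist notch []
wrist label [(array([344.8,  22.7]), 0.68)]
wrist blank1 []
wrist rack []
wrist doccam []
wrist cam_head []
```

View pics/side0.png

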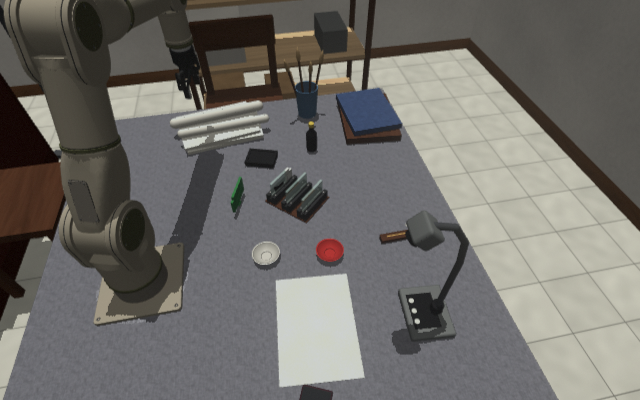

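View pics/top0.png

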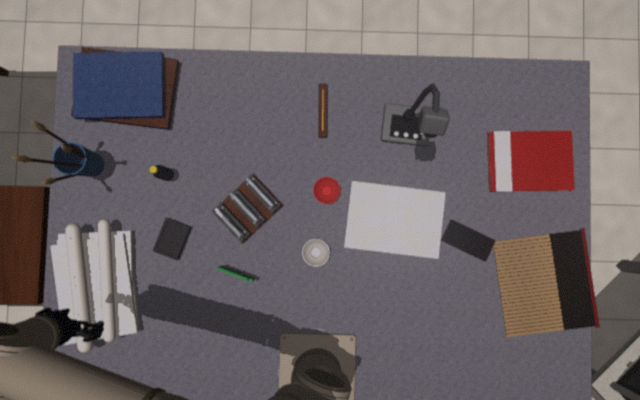

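View pics/wrist0.png

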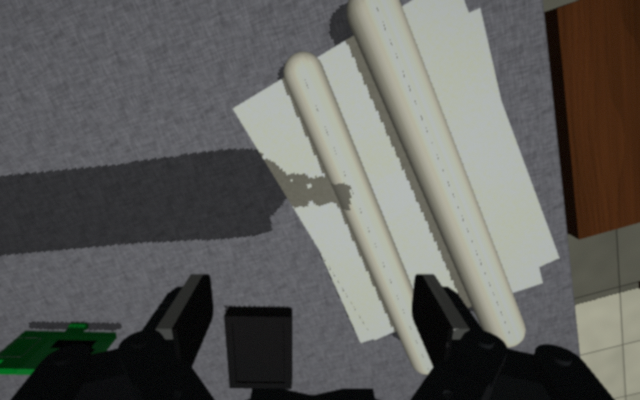

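```bash
python3 - <<'E'
import cv2
a=cv2.imread('pics/side0.png')[140:260,200:360];cv2.imwrite('pics/sc0.png',cv2.resize(a,None,fx=5,fy=5,interpolation=2))
a=cv2.imread('pics/top0.png')[170:310,180:320];cv2.imwrite('pics/tc0.png',cv2.resize(a,None,fx=4,fy=4,interpolation=2))
E
```

```text
(no output)
```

View pics/sc0.png

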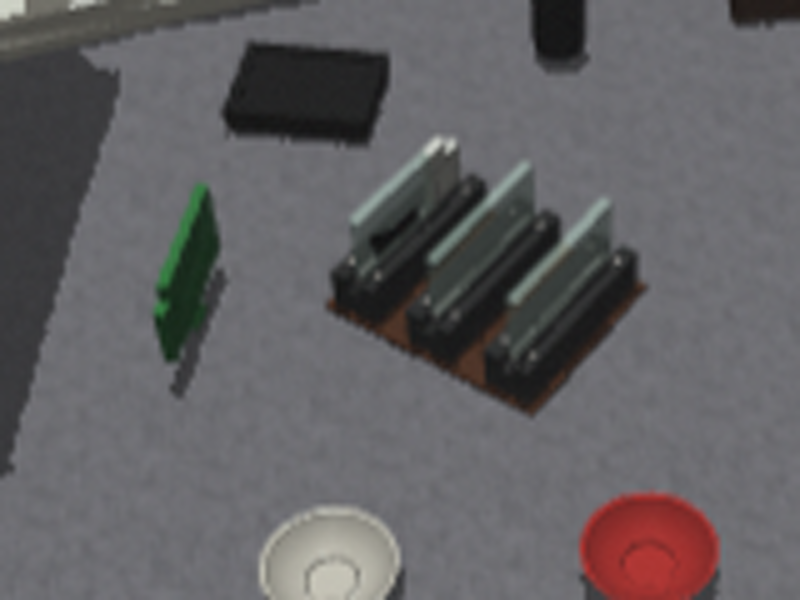

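View pics/tc0.png

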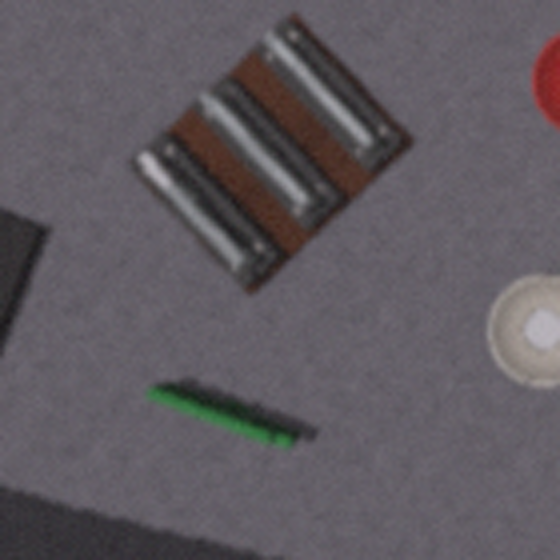

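```bash
python3 - <<'E'
from h import *
np.set_printoptions(precision=4,suppress=True)
# top crop: px = 180+c/4, 170+r/4 ; notched slide top edge ends (z .087)
def T(c,r,z): return plane('top',170+r/4,180+c/4,z)
def S(c,r,z): return plane('side',140+r/5,200+c/5,z)
print('slide ends top', T(146,157,.087),T(245,278,.087))
print('side near-end top',S(353,222,.087), 'far', S(440,143,.087))
print('rack corners top',[T(*p,.003) for p in [(137,160),(295,15),(410,143),(252,292)]])
print('rack side corners',[S(*p,.003) for p in [(330,308),(532,412),(647,287)]])
print('rack nn',plane('top',208.2,247.8,0),plane('side',199.5,296.6,0))
print('doc nn',plane('top',222.6,395,0),plane('side',326.4,318.2,0))
kt,ks=K('top'),K('side')
print('head',tri([ray('top',135.5,428.2),ray('side',239.1,407.4)]))
# sheet mask corners
for n,seed in (('top',(395,220)),('side',(318,326))):
    im=cv2.imread(f'pics/{n}0.png');g=im.min(axis=2)
    m=(g>150).astype(np.uint8);num,l=cv2.connectedComponents(m)
    m=(l==l[seed[1],seed[0]]).astype(np.uint8)
    c=max(cv2.findContours(m,0,2)[0],key=cv2.contourArea);b=cv2.boxPoints(cv2.minAreaRect(c)) 
    a=cv2.approxPolyDP(c,8,True)[:,0]
    P=np.array([plane(n,y,x,0) for x,y in a]);print(n,a.tolist(),'\n',P,P.mean(0))
E
```

```text
slide ends top [0.4858 0.3087 0.087 ] [0.3993 0.2332 0.087 ]
side near-end top [0.4119 0.2341 0.087 ] far [0.479  0.2972 0.087 ]
rack corners top [array([0.486 , 0.3354, 0.003 ]), array([0.6028, 0.2163, 0.003 ]), array([0.5048, 0.1233, 0.003 ]), array([0.3858, 0.2424, 0.003 ])]
rack side corners [array([0.3879, 0.2384, 0.003 ]), array([0.5082, 0.1192, 0.003 ]), array([0.6064, 0.2127, 0.003 ])]
rack nn [0.4945 0.2317 0.    ] [0.4933 0.2291 0.    ]
doc nn [ 0.4614 -0.2298  0.    ] [ 0.4762 -0.2376  0.    ]
head (array([ 0.6642, -0.2465,  0.3537]), [np.float64(7.285188179985353e-09), np.float64(7.285188051805644e-09)])
top [[352, 182], [345, 246], [438, 256], [443, 192]] 
 [[ 0.5853 -0.0922  0.    ]
 [ 0.3844 -0.0749  0.    ]
 [ 0.3607 -0.366   0.    ]
 [ 0.5614 -0.3792  0.    ]] [ 0.473  -0.2281  0.    ]
side [[345, 273], [276, 280], [279, 386], [364, 377]] 
 [[ 0.5867 -0.0914  0.    ]
 [ 0.3829 -0.0735 -0.    ]
 [ 0.3531 -0.3665  0.    ]
 [ 0.561  -0.3876  0.    ]] [ 0.4709 -0.2297  0.    ]
```

>>> arm_command --moves '[[[0.5,0,-0.7,1,0],[0.5,0,-0.7,1,0],[0.5,0,-0.7,1,0],[0.5,0,-0.7,1,0],[0.5,0,-0.7,1,0],[0.5,0,-0.7,1,0],[0.5,0,-0.7,1,0],[0.5,0,-0.7,1,0],[0.5,0,-0.7,1,0],[0.5,0,-0.7,1,0],[0.5,0,-0.7,1,0],[0.5,0,-0.7,0.6,0]]]'

```text
clock: 2.2
position: [0.4076, 0.3006, 0.3041]
ee_rot: [0.113, 0.698, -0.113, 0.698]
ft_force: [0.8, -0.5, 0.3]
grip_width: 0.501
```

>>> arm_command --moves '[[[0.5,0,0,0,7],[0.5,0,0,0,7],[0.5,0,0,0,7],[0.5,0,0,0,7],[0.5,0,0,0,7],[0.5,0,0,0,7],[0.5,0,0,0,7],[0.5,0,0,0,7],[0.5,0,0,0,7],[0.5,0,0,0,7],[0.5,0,0,0,7],[0.5,0,0,0,7]]]'

```text
clock: 3.2
position: [0.4058, 0.3028, 0.3041]
ee_rot: [0.552, 0.442, -0.552, 0.442]
ft_force: [-0.1, -0.9, -0.5]
grip_width: 0.502
```

```bash
python3 - <<'E'
from h import *
np.set_printoptions(precision=4,suppress=True)
o=manip.get_obs();print(o['clock'],o['position'],o['joint_pos'],o['grip_width']);print(R.from_quat(o['ee_rot']).as_matrix())
snap('wrist','w1.png')
for q in ['slide','notch','label','blank1']:
    r=manip.pinpoint(q,'wrist');print(q,[(np.round(d['pixel'],1),round(d['confidence'],2)) for d in r])
E
```

```text
3.2 [0.4058 0.3028 0.3041] [-0.9281  0.064   0.2063  1.7801 -0.0137  1.2985 -0.9396] 0.5019408192938063
[[ 0.0002  0.9757 -0.2193]
 [ 0.0003 -0.2193 -0.9757]
 [-1.      0.0001 -0.0004]]
slide [(array([181. , 359.9]), 0.81), (array([236.2, 228.8]), 0.7)]
notch [(array([303.1, 212.9]), 0.84), (array([159.8, 402.4]), 0.81)]
label [(array([165.5, 392.2]), 0.91), (array([279.1, 216.8]), 0.91), (array([159.8, 400.4]), 0.28)]
blank1 [(array([239.9, 451.7]), 0.91), (array([214.3, 409.5]), 0.62)]
```

View pics/w1.png

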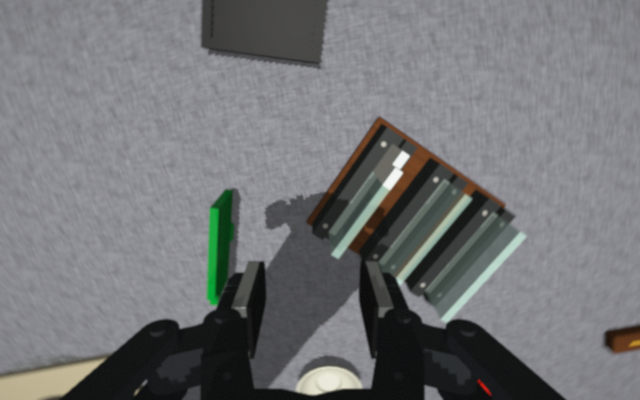

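```bash
python3 - <<'E'
import cv2
a=cv2.imread('pics/w1.png')[110:270,300:460];cv2.imwrite('pics/w1c.png',cv2.resize(a,None,fx=3.75,fy=3.75,interpolation=2))
E
```

```text
(no output)
```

View pics/w1c.png

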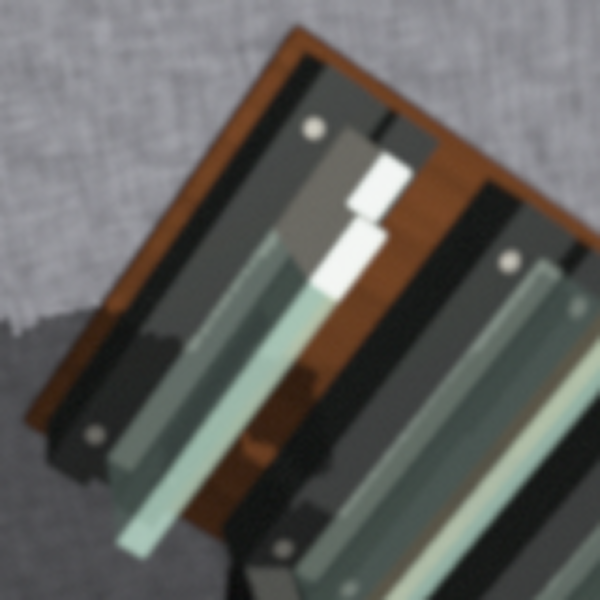

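```bash
python3 - <<'E'
from h import *
np.set_printoptions(precision=4,suppress=True)
k=K('wrist')
P={}
for x,(c,r) in {-55:(130,550),23:(324,292),41:(372,227)}.items():
    P[x]=plane('wrist',110+r/3.75,300+c/3.75,.087,k);print(x,P[x])
# triangulate near end & notch corner heights w/ side/top
v=P[41]-P[-55];L=np.linalg.norm(v);u=v/L;print('len',L,'heading',np.degrees(np.arctan2(u[1],u[0])))
c=P[-55]+u*.055*L/.096;print('centre',c)
# two-view height: near-end side-face corner (side view) vs wrist
print(tri([ray('wrist',110+550/3.75,300+130/3.75,k),ray('side',140+222/5,200+355/5)]))
print(tri([ray('wrist',110+227/3.75,300+372/3.75,k),ray('side',140+145/5,200+435/5)]))
o=manip.get_obs();M=R.from_quat(o['ee_rot']).as_matrix();g=c-u*.006
print('shift from tcp, world',g-o['position'],'tool heading',np.degrees(np.arctan2(M[1,1],M[0,1])))
E
```

```text
-55 [0.4135 0.2361 0.087 ]
23 [0.4685 0.2906 0.087 ]
41 [0.4811 0.3032 0.087 ]
len 0.09525477137495054 heading 44.80968209104883
centre [0.4522 0.2745 0.087 ]
(array([0.4133, 0.2353, 0.0855]), [np.float64(0.0001232413924958563), np.float64(0.00012324139249581746)])
(array([0.4789, 0.3018, 0.0823]), [np.float64(0.0030752675697476245), np.float64(0.0030752675697475217)])
shift from tcp, world [ 0.0422 -0.0325 -0.217 ] tool heading -12.080656799540268
```

>>> arm_command --moves '[[[0.5,0.7,0,0,6.7],[0.5,0.7,0,0,6.7],[0.5,0.7,0,0,6.7],[0.5,0.7,0,0,6.7],[0.5,0.7,0,0,6.7],[0.5,0,0.7,-0.1,0],[0.5,0,0.7,-0.1,0],[0.5,0,0.7,-0.1,0],[0.5,0,0,0,0]]]'

```text
clock: 4.2
position: [0.4502, 0.2678, 0.2165]
ee_rot: [0.656, 0.265, -0.655, 0.266]
ft_force: [0.2, 0.1, -0.0]
grip_width: 0.5
```

```bash
python3 - <<'E'
from h import *
np.set_printoptions(precision=4,suppress=True)
o=manip.get_obs();print(o['clock'],o['position'],o['joint_pos'],o['grip_width']);M=R.from_quat(o['ee_rot']).as_matrix()
print(M)
k=K('wrist');snap('wrist','w2.png')
print([np.round(proj('wrist',M@np.array([.054,y,z])+o['position'],k),1) for y in(0,) for z in(0,)])
a=cv2.imread('pics/w2.png');cv2.imwrite('pics/w2c.png',cv2.resize(a[150:400,180:480],None,fx=2.4,fy=2.4,interpolation=2))
E
```

```text
4.2 [0.4502 0.2678 0.2165] [-0.876   0.1767  0.2782  1.8532 -0.0521  1.1184 -1.3797] 0.4997612087558257
[[ 0.0013  0.6963 -0.7177]
 [-0.0008 -0.7177 -0.6963]
 [-1.      0.0015 -0.0003]]
[array([302.3, 310.3])]
```

View pics/w2.png

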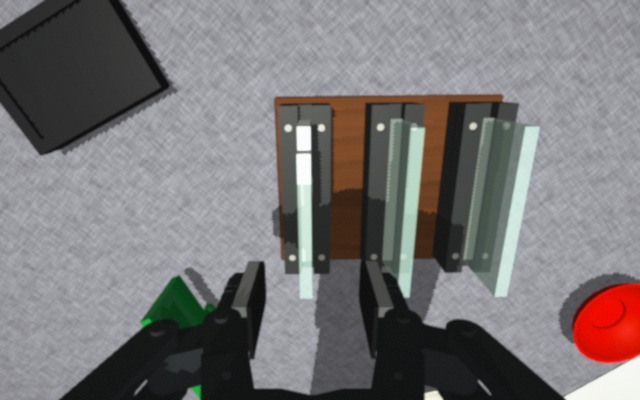

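View pics/w2c.png

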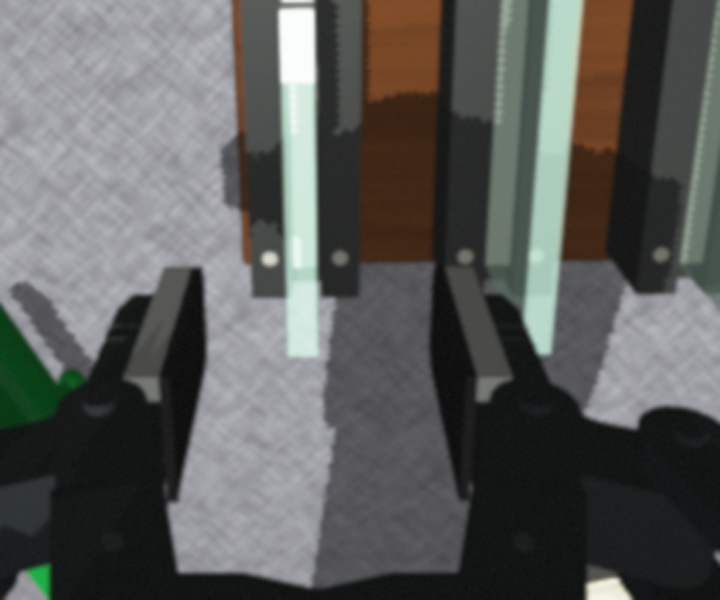

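```bash
python3 - <<'E'
from h import *
np.set_printoptions(precision=4,suppress=True)
o=manip.get_obs();M=R.from_quat(o['ee_rot']).as_matrix();k=K('wrist')
for x,r,c in [(-55,297.9,306.2),(23,185,304.6),(41,153,304.2)]:
    p=plane('wrist',r,c,.087,k);print(x,p,'tool',M.T@(p-o['position'])*1000)
E
```

```text
-55 [0.4122 0.2377 0.087 ] tool [129.3783  -3.1162  48.1649]
23 [0.4669 0.2916 0.087 ] tool [129.3787  -3.658  -28.6535]
41 [0.4804 0.3048 0.087 ] tool [129.3788  -3.7605 -47.5054]
```

>>> arm_command --moves '[[[0.5,0.5,-0.14,0,0],[0.5,0.7,0,0,0],[0.5,0.7,0,0,0],[0.5,0.7,0,0,0],[0.5,0.7,0,0,0],[0.5,0.5,0,0,0],[0.5,0.18,0,0,0],[0.5,0,0,0,0],[1,0,0,0,0],[1,0,0,0,0],[1,0,0,0,0],[1,0,0,0,0]]]' --force 60

```text
clock: 5.25
position: [0.4467, 0.2722, 0.1179]
ee_rot: [0.656, 0.265, -0.654, 0.266]
ft_force: [4.7, -2.1, 0.7]
grip_width: 0.084
```

>>> arm_command --moves '[[[1,0,0,0,0],[1,0,0,0,0],[1,0,0,0,0]]]'

```text
clock: 5.5
position: [0.4467, 0.2722, 0.118]
ee_rot: [0.656, 0.265, -0.654, 0.266]
ft_force: [3.7, -2.5, 0.8]
grip_width: 0.089
```

```bash
python3 - <<'E'
from h import *
np.set_printoptions(precision=4,suppress=True)
o=manip.get_obs();print(o['clock'],o['position'],o['ft_force'],o['torque'],o['grip_width'])
snap('wrist','w3.png');snap('side','s3.png')
a=cv2.imread('pics/s3.png')[120:260,200:360];cv2.imwrite('pics/s3c.png',cv2.resize(a,None,fx=4,fy=4,interpolation=2))
E
```

```text
5.5 [0.4467 0.2722 0.118 ] [ 3.6789 -2.4749  0.7652] [-0.8406 -0.9339  0.2247] 0.08905712786595826
```

View pics/w3.png

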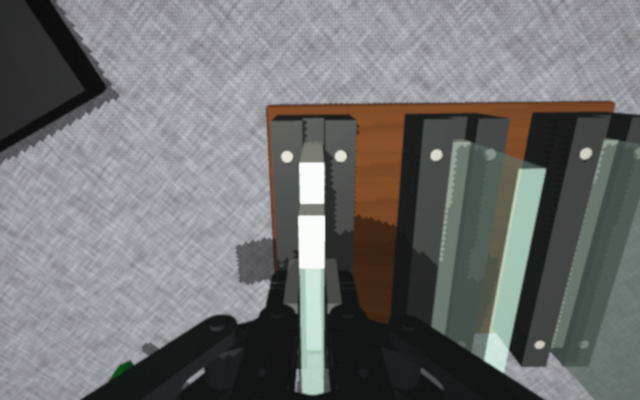

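View pics/s3c.png

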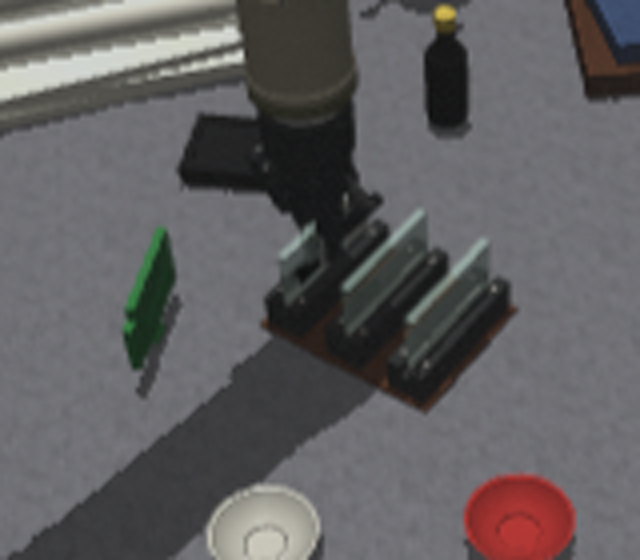

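```bash
python3 - <<'E'
from h import *
np.set_printoptions(precision=1,suppress=True)
o=manip.get_obs();M=R.from_quat(o['ee_rot']).as_matrix();k=K('wrist')
for x,r,c in [(23,268,312),(41,207,312),(55,162,312)]:
    for z in(.087,.075):
        p=plane('wrist',r,c,z,k);print(x,z,'tool',M.T@(p-o['position'])*1000)
for z in(-11,-33):
  for X in (.035,.054,.073): print(z,X,proj('wrist',M@np.array([X,.004,z/1000])+o['position'],k))
E
```

```text
23 0.087 tool [ 31.    0.7 -28.6]
23 0.075 tool [ 43.    0.7 -21.9]
41 0.087 tool [ 31.    0.7 -49.3]
41 0.075 tool [ 43.    0.7 -45.1]
55 0.087 tool [ 31.1   0.7 -63.1]
55 0.075 tool [ 43.1   0.7 -60.6]
-11 0.035 (np.float64(307.248863967018), np.float64(321.5334149133763))
-11 0.054 (np.float64(278.72348342377165), np.float64(320.3277282427694))
-11 0.073 (np.float64(256.67750123830433), np.float64(319.39590730452977))
-33 0.035 (np.float64(250.0377793988341), np.float64(322.1361784170791))
-33 0.054 (np.float64(227.70939284769167), np.float64(320.78467800713514))
-33 0.073 (np.float64(210.6916839855439), np.float64(319.75462415837984))
```

>>> arm_command --moves '[[[1,-0.1,0,0,0],[1,-0.1,0,0,0],[1,-0.1,0,0,0],[1,-0.1,0,0,0],[1,-0.2,0,0,0],[1,-0.2,0,0,0],[1,-0.3,0,0,0],[1,-0.4,0,0,0],[1,-0.5,0,0,0],[1,-0.6,0,0,0],[1,-0.8,0,0,0],[1,-0.9,0,0,0]]]'

```text
clock: 6.6
position: [0.445, 0.2731, 0.226]
ee_rot: [0.655, 0.266, -0.655, 0.266]
ft_force: [0.9, 0.9, -1.6]
grip_width: 0.082
```

```bash
python3 - <<'E'
from h import *
np.set_printoptions(precision=4,suppress=True)
o=manip.get_obs();print(o['clock'],o['position'],o['joint_pos'],o['ft_force'],o['grip_width'])
snap('wrist','w4.png');snap('side','s4.png')
a=cv2.imread('pics/s4.png')[90:260,200:360];cv2.imwrite('pics/s4c.png',cv2.resize(a,None,fx=3.5,fy=3.5,interpolation=2))
E
```

```text
6.6 [0.445  0.2731 0.226 ] [-0.8863  0.1632  0.2735  1.8465 -0.049   1.1379 -1.395 ] [ 0.8623  0.9449 -1.567 ] 0.08188807949111339
```

View pics/w4.png

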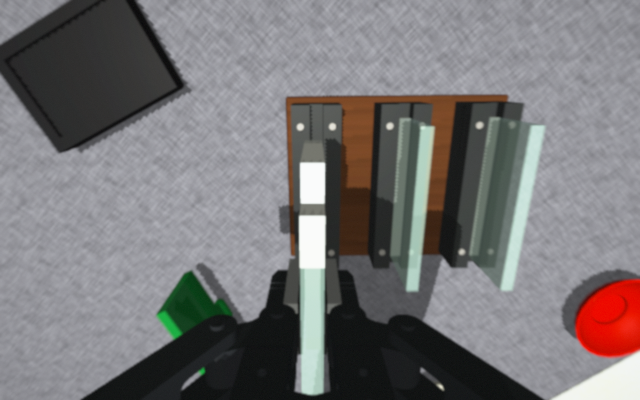

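View pics/s4c.png

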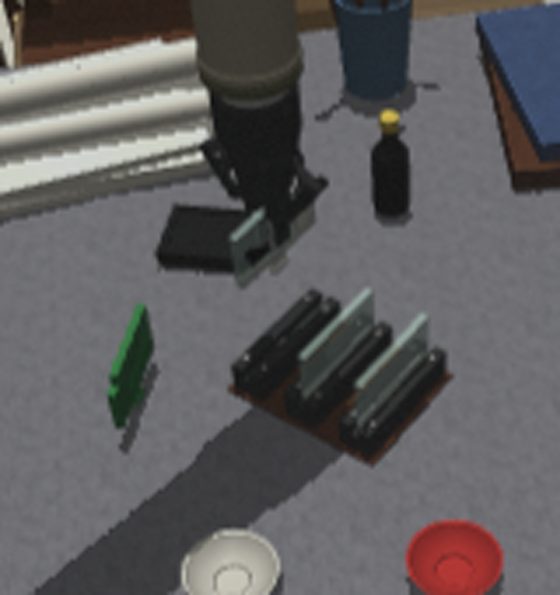

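>>> arm_command --moves '[[[1,-0.8,0.83,0.64,0],[1,-0.8,0.83,0.64,0],[1,-0.8,0.83,0.64,0],[1,-0.8,0.83,0.64,0],[1,-0.8,0.83,0.64,0],[1,-0.8,0.83,0.64,0],[1,-0.8,0.83,0.64,0],[1,-0.8,0.83,0.64,0],[1,-0.8,0.83,0.64,0],[1,-0.8,0.83,0.64,0],[1,-0.8,0.83,0.64,0],[1,-0.8,0.83,0.64,0]]]'

```text
clock: 7.7
position: [0.4807, -0.0407, 0.4659]
ee_rot: [0.656, 0.266, -0.655, 0.266]
ft_force: [0.1, -0.9, -1.3]
grip_width: 0.087
```

>>> arm_command --moves '[[[1,-0.8,0,0,-6.85],[1,-0.8,0,0,-6.85],[1,-0.8,0,0,-6.85],[1,-0.8,0,0,-6.85],[1,-0.8,0,0,-6.85],[1,-0.8,0,0,-6.85],[1,-0.8,0,0,0],[1,-0.8,0,0,0],[1,-0.8,0,0,0],[1,-0.8,0,0,0]]]'

```text
clock: 8.53
position: [0.4807, -0.0394, 0.6658]
ee_rot: [0.521, 0.479, -0.519, 0.479]
ft_force: [-37.0, 1.3, 0.1]
grip_width: 0.083
```

```bash
cat >> h.py <<'E'
def st():
    np.set_printoptions(precision=4,suppress=True)
    o=manip.get_obs();M=R.from_quat(o['ee_rot']).as_matrix()
    print(round(o['clock'],2),o['position'],'j',o['joint_pos'],'f',o['ft_force'],o['grip_width']);print(M)
    return o,M
E
python3 -c "
from h import *
st()"
```

```text
8.53 [ 0.4807 -0.0394  0.6658] j [-0.5762  0.1028  0.665   0.9992 -0.0728  2.059  -0.0294] f [-37.0489   1.3223   0.1375] 0.08259466611356804
[[ 0.0014  0.9967 -0.0813]
 [ 0.0008 -0.0813 -0.9967]
 [-1.      0.0014 -0.001 ]]
```

>>> arm_command --moves '[[[1,-0.4,0,0,0]]]'

```text
clock: 8.62
position: [0.4811, -0.0394, 0.6709]
ee_rot: [0.524, 0.476, -0.516, 0.483]
ft_force: [-0.5, 0.1, -2.2]
grip_width: 0.083
```

>>> arm_command --moves '[[[1,-0.4,0,0,0]]]'

```text
clock: 8.7
position: [0.4792, -0.0396, 0.6729]
ee_rot: [0.525, 0.474, -0.516, 0.483]
ft_force: [-0.5, 0.0, -0.7]
grip_width: 0.082
```

```bash
python3 -c "
from h import *
st()"
```

```text
8.7 [ 0.4792 -0.0396  0.6729] j [-0.6691  0.1     0.7718  0.9923 -0.0801  2.0579 -0.0213] f [-0.4925  0.0212 -0.7057] 0.08182464871017524
[[ 0.0182  0.9964 -0.0825]
 [-0.0008 -0.0825 -0.9966]
 [-0.9998  0.0182 -0.0007]]
```

>>> arm_command --moves '[[[1,-1,0,0,0],[1,-1,0,0,0],[1,-1,0,0,0]]]'

```text
clock: 8.95
position: [0.4697, -0.0388, 0.699]
ee_rot: [0.539, 0.46, -0.501, 0.498]
ft_force: [0.6, 0.2, -0.7]
grip_width: 0.087
```

```bash
python3 -c "
from h import *
st()"
```

```text
8.95 [ 0.4697 -0.0388  0.699 ] j [-0.872   0.0738  0.9732  0.9647 -0.0731  2.0581 -0.0212] f [ 0.6457  0.1938 -0.7341] 0.08652288222617327
[[ 0.0759  0.9937 -0.0819]
 [-0.0039 -0.0818 -0.9966]
 [-0.9971  0.076  -0.0024]]
```

>>> arm_command --moves '[[[1,-1,0,0,0],[1,-1,0,0,0],[1,-1,0,0,0],[1,-1,0,0,0],[1,-1,0,0,0],[1,-1,0,0,0],[1,-1,0,0,0],[1,-1,0,0,0],[1,-1,0,0,0],[1,-1,0,0,0]]]'

```text
clock: 9.78
position: [0.4515, -0.0412, 0.7819]
ee_rot: [0.582, 0.407, -0.45, 0.541]
ft_force: [0.5, -0.1, -0.3]
grip_width: 0.087
```

```bash
python3 -c "
from h import *
st()"
```

```text
9.78 [ 0.4515 -0.0412  0.7819] j [-1.2401  0.0377  1.339   0.8073 -0.0549  2.0578 -0.0241] f [ 0.4779 -0.0875 -0.3429] 0.08676347746383394
[[ 0.2637  0.9609 -0.0842]
 [-0.0129 -0.0838 -0.9964]
 [-0.9645  0.2639 -0.0097]]
```

>>> arm_command --moves '[[[1,-1,0,0,0],[1,-1,0,0,0],[1,-1,0,0,0],[1,-1,0,0,0],[1,-1,0,0,0],[1,-1,0,0,0],[1,-1,0,0,0],[1,-1,0,0,0],[1,-1,0,0,0],[1,-1,0,0,0]]]'

```text
clock: 10.62
position: [0.4284, -0.0453, 0.8383]
ee_rot: [0.611, 0.371, -0.409, 0.568]
ft_force: [0.0, -0.1, -0.4]
grip_width: 0.083
```

```bash
python3 -c "
from h import *
st()"
```

```text
10.62 [ 0.4284 -0.0453  0.8383] j [-0.7222 -0.0015  0.7262  0.6828  0.0122  2.058  -0.07  ] f [ 0.0461 -0.1414 -0.4307] 0.08330001965708574
[[ 0.3911  0.9171 -0.0778]
 [-0.0115 -0.0797 -0.9968]
 [-0.9203  0.3907 -0.0207]]
```

>>> arm_command --moves '[[[1,-1,0.8,0.2,0],[1,-1,0.8,0.2,0],[1,-1,0.8,0.2,0],[1,-1,0.8,0.2,0],[1,-1,0.8,0.2,0],[1,-1,0.8,0.2,0]]]'

```text
clock: 11.12
position: [0.4484, -0.0766, 0.8929]
ee_rot: [0.635, 0.325, -0.368, 0.596]
ft_force: [1.4, 0.4, -0.0]
grip_width: 0.085
```

```bash
python3 -c "
from h import *
st()"
```

```text
11.12 [ 0.4484 -0.0766  0.8929] j [-0.2498  0.1404  0.538   0.4154 -0.2064  2.0581  0.0305] f [ 1.421   0.382  -0.0078] 0.08470471122216379
[[ 0.5177  0.8518 -0.0805]
 [-0.026  -0.0784 -0.9966]
 [-0.8552  0.518  -0.0185]]
```

>>> arm_command --moves '[[[1,-1,0.4,0.1,0],[1,-1,0.4,0.1,0],[1,-1,0.4,0.1,0],[1,-1,0.4,0.1,0],[1,-1,0.4,0.1,0],[1,-1,0.4,0.1,0]]]'

```text
clock: 11.62
position: [0.3965, -0.0837, 0.9397]
ee_rot: [0.652, 0.287, -0.333, 0.618]
ft_force: [0.3, -0.2, -0.7]
grip_width: 0.09
```

```bash
python3 -c "
from h import *
st()"
```

```text
11.62 [ 0.3965 -0.0837  0.9397] j [-0.3087  0.0783  0.6149  0.358  -0.2108  2.058   0.0429] f [ 0.2738 -0.156  -0.6924] 0.08965865456114598
[[ 0.6139  0.7855 -0.0786]
 [-0.0364 -0.0713 -0.9968]
 [-0.7886  0.6148 -0.0152]]
```

>>> arm_command --moves '[[[1,-1,0.4,0.4,0],[1,-1,0.4,0.4,0],[1,-1,0.4,0.4,0],[1,-1,0.4,0.4,0],[1,-1,0.4,0.4,0],[1,-1,0.4,0.4,0]]]'

```text
clock: 12.12
position: [0.3314, -0.1309, 0.978]
ee_rot: [0.665, 0.246, -0.3, 0.638]
ft_force: [-0.0, 0.1, -1.2]
grip_width: 0.091
```

```bash
python3 -c "
from h import *
st()"
```

```text
12.12 [ 0.3314 -0.1309  0.978 ] j [ 0.2049  0.0409  0.2924  0.2859 -0.3379  2.058   0.1269] f [-0.0352  0.0912 -1.2474] 0.09140494612023688
[[ 0.6986  0.7104 -0.0852]
 [-0.0553 -0.065  -0.9963]
 [-0.7133  0.7008 -0.0061]]
```

```bash
cat > fk.py <<'E'
from h import *
from scipy.optimize import least_squares
D=[([-1.274,.333,-.065,1.461,.022,1.35,-.089],[.196,.593,.3035],[.112,.698,-.113,.698]),
([-.9281,.064,.2063,1.7801,-.0137,1.2985,-.9396],[.4058,.3028,.3041],[.552,.442,-.552,.442]),
([-.876,.1767,.2782,1.8532,-.0521,1.1184,-1.3797],[.4502,.2678,.2165],[.656,.265,-.655,.266]),
([-.5762,.1028,.665,.9992,-.0728,2.059,-.0294],[.4807,-.0394,.6658],[.521,.479,-.519,.479]),
([-.872,.0738,.9732,.9647,-.0731,2.0581,-.0212],[.4697,-.0388,.699],[.539,.46,-.501,.498]),
([-1.2401,.0377,1.339,.8073,-.0549,2.0578,-.0241],[.4515,-.0412,.7819],[.582,.407,-.45,.541]),
([-.2498,.1404,.538,.4154,-.2064,2.0581,.0305],[.4484,-.0766,.8929],[.635,.325,-.368,.596]),
([-.3087,.0783,.6149,.358,-.2108,2.058,.0429],[.3965,-.0837,.9397],[.652,.287,-.333,.618]),
([.2049,.0409,.2924,.2859,-.3379,2.058,.1269],[.3314,-.1309,.978],[.665,.246,-.3,.638])]
AX='zyzyzyz'
def fk(q,p,s):
    h,L1,L2,L3,a1,a2,e1,e2=p[:8]
    T=R.identity();x=np.array([0,0,h]);
    offs=[(0,0,0),(0,0,0),(a2,0,L1),(-a2+e1,0,0) ,(0,0,L2),(e2,0,0),(0,0,L3)]
    # offset applied after joint i
    offs=[(a1,0,0),(0,0,0),(a2,0,L1),(e1,0,0),(0,0,L2),(e2,0,0),(0,0,L3)]
    for i in range(7):
        T=T*R.from_euler(AX[i],s[i]*q[i]); x=x+T.apply(offs[i])
    return x,T*R.from_rotvec(p[8:11])
def fit(s,d,r0):
    def res(p):
        o=[]
        for q,x,Q in d:
            X,T=fk(q,p,s);o+=list((X-x)*10);o+=list((T.inv()*R.from_quat(Q)).as_rotvec())
        return o
    return least_squares(res,np.r_[.34,.43,.5,.33,0,0,0,0,r0],max_nfev=60)
if __name__=='__main__':
    import itertools
    best=[]
    for s3,s5,s7 in itertools.product([1,-1],repeat=3):
        s=[-1,1,s3,1,s5,1,s7]
        T=R.identity()
        for i in range(7): T=T*R.from_euler(AX[i],s[i]*D[0][0][i])
        r=fit(s,D,(T.inv()*R.from_quat(D[0][2])).as_rotvec());best.append((r.cost,s,r.x))
    best.sort(key=lambda t:t[0])
    for b in best[:3]: print(b[0],b[1],np.round(b[2],4))
    import json;json.dump([best[0][1],list(best[0][2])],open('fk.json','w'))
E
python3 fk.py
```

```text
0.3315292997098713 [-1, 1, -1, 1, -1, 1, -1] [ 0.2515  0.4444  0.4874  0.2382 -0.0455  0.0613  0.0116  0.0103  1.2091
 -1.2092  1.2092]
0.9750947694364309 [-1, 1, -1, 1, 1, 1, -1] [ 1.5990e-01  4.7970e-01  4.9310e-01  1.2720e-01 -2.0000e-04  4.9100e-02
  7.0500e-02  4.1500e-02  1.0047e+00 -1.1136e+00  1.2209e+00]
4.804546821414682 [-1, 1, -1, 1, -1, 1, 1] [ 0.2515  0.4444  0.4874  0.2382 -0.0455  0.0613  0.0116  0.0103  1.5721
 -0.9251  1.5723]
```

```bash
python3 - <<'E'
from fk import *
import itertools
out=[]
for s in itertools.product([1,-1],repeat=7):
    Ts=[]
    for q,x,Q in D:
        T=R.identity()
        for i in range(7): T=T*R.from_euler(AX[i],s[i]*q[i])
        Ts.append(T.inv()*R.from_quat(Q))
    m=R.concatenate(Ts).mean();out.append((max((m.inv()*t).magnitude() for t in Ts),s,m.as_rotvec()))
out.sort(key=lambda t:t[0])
for o in out[:4]:print(o)
import json
s,p=json.load(open('fk.json'))
for q,x,Q in D:
    X,T=fk(q,p,s);print((X-x)*1000,(T.inv()*R.from_quat(Q)).magnitude())
E
```

```text
(0.0014258267639496894, (-1, 1, -1, 1, -1, 1, -1), array([ 1.20905596, -1.20922015,  1.20924584]))
(0.47066225904160264, (-1, 1, -1, 1, 1, 1, -1), array([ 1.00632186, -1.11413193,  1.22067451]))
(0.5148245510356241, (-1, -1, -1, 1, -1, 1, -1), array([ 1.34606633, -1.16991209,  1.0331496 ]))
(0.5729213979019836, (-1, -1, -1, 1, 1, 1, -1), array([ 1.13823819, -1.09389902,  1.04288557]))
[-48.29031785   8.88485776  -9.08980146] 0.00027206962854913266
[-26.55814688  24.19837584   6.72925712] 0.0007545341123164603
[-24.25129401  21.70028858   0.62623065] 0.0008238433446561377
[ 5.3464888  10.97154777  3.55592799] 0.0014258267426134404
[ 8.39323802 -3.95039534  5.35630901] 0.0006473202721615715
[ 15.53971123 -18.38181648   5.99140297] 0.0010074401258156809
[-2.36403391 14.01442787 -5.70502905] 0.00046890231760347454
[-3.6435057  10.26628754 -3.73416337] 0.0011835645947761082
[ 4.12367415 21.25342368 -3.73013386] 0.0005168069678713987
```

```bash
cat > fk2.py <<'E'
from fk import D,AX
from h import *
S=(-1,1,-1,1,-1,1,-1);TT=R.from_rotvec([1.2092,-1.2092,1.2092])
def mats(q):
    T=R.identity();o=[np.eye(3)]
    for i in range(7):
        T=T*R.from_euler(AX[i],S[i]*q[i]);o.append(T.as_matrix())
    return o
pr=np.zeros(24);pr[2]=.34;pr[3*3+2]=.43;pr[3*5+2]=.49;pr[3*7+2]=.33
def fit(D,lam=1e-2):
    A=[];b=[]
    for q,x,Q in D:
        A.append(np.hstack(mats(q)));b.append(np.array(x))
    A=np.vstack(A);b=np.hstack(b)
    p=pr+np.linalg.solve(A.T@A+lam**2*np.eye(24),A.T@(b-A@pr))
    return p,(A@p-b).reshape(-1,3)*1000
def fk(q,p):
    m=mats(q);return np.hstack(m)@p,R.from_matrix(m[7])*TT
E
python3 - <<'E'
from fk2 import *
np.set_printoptions(precision=4,suppress=True)
for l in(1e-1,3e-2,1e-2,1e-3):
    p,r=fit(D,l);print(l,abs(r).max());print(p.reshape(8,3))
    # LOO
    print([np.round(np.linalg.norm(fk(D[i][0],fit(D[:i]+D[i+1:],l)[0])[0]-D[i][1])*1000,1) for i in range(len(D))])
E
```

```text
0.1 1.2254354538991374
[[ 0.0001 -0.0004  0.3089]
 [ 0.0003 -0.0111 -0.0311]
 [ 0.001  -0.0111  0.0001]
 [ 0.0006 -0.0131  0.4301]
 [-0.0005 -0.0131  0.0003]
 [-0.0075  0.0035  0.4903]
 [ 0.      0.0035 -0.0255]
 [-0.0022 -0.004   0.3045]]
[np.float64(8.2), np.float64(4.4), np.float64(5.1), np.float64(2.6), np.float64(0.4), np.float64(2.7), np.float64(1.6), np.float64(0.6), np.float64(3.1)]
0.03 0.220585465849521
[[ 0.0007 -0.0008  0.3008]
 [ 0.0008 -0.0109 -0.0392]
 [-0.0006 -0.0109  0.0076]
 [-0.0003 -0.0123  0.4376]
 [ 0.0015 -0.0123  0.0001]
 [-0.0043  0.0015  0.4901]
 [-0.0002  0.0015 -0.0285]
 [-0.0007 -0.0013  0.3015]]
[np.float64(3.1), np.float64(1.1), np.float64(1.5), np.float64(0.3), np.float64(0.1), np.float64(0.4), np.float64(0.3), np.float64(0.1), np.float64(0.5)]
0.01 0.05521662274921013
[[ 0.0003 -0.0005  0.2993]
 [ 0.0009 -0.0109 -0.0407]
 [-0.0009 -0.0109  0.0089]
 [-0.0004 -0.0114  0.4389]
 [ 0.0006 -0.0114  0.0001]
 [-0.0019 -0.      0.4901]
 [-0.0003 -0.     -0.0294]
 [-0.0002 -0.0005  0.3006]]
[np.float64(0.5), np.float64(0.2), np.float64(0.2), np.float64(0.1), np.float64(0.1), np.float64(0.2), np.float64(0.1), np.float64(0.0), np.float64(0.2)]
0.001 0.05720345467685739
[[ 0.0003 -0.0004  0.2991]
 [ 0.0009 -0.011  -0.0409]
 [-0.0009 -0.011   0.0091]
 [-0.0004 -0.0112  0.4391]
 [ 0.0004 -0.0112  0.0001]
 [-0.0013 -0.0003  0.4901]
 [-0.0004 -0.0003 -0.0295]
 [-0.0001 -0.0003  0.3005]]
[np.float64(0.4), np.float64(0.3), np.float64(0.4), np.float64(0.1), np.float64(0.1), np.float64(0.2), np.float64(0.1), np.float64(0.0), np.float64(0.2)]
```

```bash
cat > ik.py <<'E'
from fk2 import *
from scipy.optimize import least_squares
P,_=fit(D,1e-2)
LO=np.array([-2.6,-.5,-1.47,.16,-1.27,.06,-2.6]);HI=np.array([2.6,2.12,1.34,2.42,4.41,2.06,2.6])
def ik(x,Rt,q0,w=1e-4):
    q0=np.clip(q0,LO+1e-3,HI-1e-3)
    def f(q):
        X,T=fk(q,P);return np.r_[(X-x)*5,(T.inv()*Rt).as_rotvec(),w*(q-q0)]
    r=least_squares(f,q0,bounds=(LO,HI));X,T=fk(r.x,P)
    return r.x,np.linalg.norm(X-x)*1000,np.degrees((T.inv()*Rt).magnitude())
psi=np.radians(-4.8)
Xd=np.array([np.cos(psi),np.sin(psi),0]);Yd=np.array([-np.sin(psi),np.cos(psi),0]);Z=np.array([0,0,1.])
M0=np.c_[(Xd-Z)/2**.5,(Xd+Z)/2**.5,-Yd]
E
python3 - <<'E'
from ik import *
np.set_printoptions(precision=3,suppress=True)
f=np.array([.472,-.229,.16]);t=f-M0@np.array([.063,.004,-.0446]);print(t)
# random starts at goal
rng=np.random.default_rng(0);sol=[]
for i in range(30):
    q,e,a=ik(t,R.from_matrix(M0),rng.uniform(LO,HI))
    if e<.5 and a<.2: sol.append(q)
for q in sol[:8]: print(q,np.minimum(q-LO,HI-q).min())
q=np.array(D[-1][0]);x0=np.array(D[-1][1]);R0=R.from_quat(D[-1][2])
for s in np.linspace(0,1,21):
    q,e,a=ik(x0+(t-x0)*s,R0,q,1e-3);print(round(s,2),q,round(e,2),round(a,2))
E
```

```text
[ 0.421 -0.269  0.202]
[ 1.335 -0.069 -0.613  2.32  -1.212  0.501  1.623] 0.057768312232991725
[ 0.582 -0.098  0.111  2.355 -1.139  0.452  1.562] 0.06533172590417236
[-0.56  -0.5    1.145  2.393  0.115  0.282  0.515] 2.73176084197857e-07
[ 0.464 -0.108  0.225  2.36  -1.118  0.442  1.547] 0.05986549844083289
[-0.56  -0.5    1.145  2.393  0.115  0.282  0.515] 1.0243723713720954e-07
[ 0.625 -0.095  0.069  2.353 -1.145  0.455  1.567] 0.06734101904500234
[ 1.673 -0.071 -0.93   2.308 -1.233  0.526  1.647] 0.03696425007982218
[ 0.099 -0.153  0.58   2.376 -1.014  0.403  1.474] 0.044431411412551025
0.0 [ 0.204  0.04   0.292  0.287 -0.336  2.057  0.127] 0.0 0.0
0.05 [ 0.2   -0.132  0.159  0.631 -0.188  1.881  0.149] 0.0 0.0
0.1 [ 0.209 -0.23   0.137  0.846 -0.164  1.765  0.171] 0.0 0.0
0.15 [ 0.216 -0.303  0.131  1.018 -0.155  1.668  0.193] 0.0 0.0
0.2 [ 0.222 -0.362  0.132  1.165 -0.151  1.582  0.215] 0.0 0.0
0.25 [ 0.226 -0.41   0.137  1.295 -0.15   1.502  0.236] 0.0 0.0
0.3 [ 0.229 -0.45   0.144  1.414 -0.15   1.426  0.259] 0.0 0.0
0.35 [ 0.23  -0.484  0.154  1.523 -0.151  1.352  0.282] 0.0 0.0
0.4 [ 0.307 -0.5    0.131  1.623 -0.2    1.282  0.342] 0.0 0.0
0.45 [ 0.468 -0.5    0.064  1.715 -0.302  1.222  0.447] 0.0 0.0
0.5 [ 0.59  -0.5    0.009  1.8   -0.384  1.164  0.539] 0.0 0.0
0.55 [ 0.632 -0.5   -0.009  1.882 -0.424  1.098  0.6  ] 0.0 0.0
0.6 [ 0.623 -0.496  0.003  1.959 -0.439  1.025  0.641] 0.0 0.0
0.65 [ 0.611 -0.484  0.017  2.032 -0.457  0.95   0.686] 0.0 0.0
0.7 [ 0.596 -0.464  0.036  2.098 -0.481  0.872  0.737] 0.0 0.0
0.75 [ 0.576 -0.434  0.06   2.16  -0.511  0.793  0.797] 0.0 0.0
0.8 [ 0.548 -0.395  0.091  2.214 -0.554  0.711  0.869] 0.0 0.0
0.85 [ 0.512 -0.344  0.134  2.263 -0.614  0.629  0.961] 0.0 0.0
0.9 [ 0.465 -0.283  0.19   2.304 -0.706  0.55   1.084] 0.0 0.0
0.95 [ 0.41  -0.208  0.258  2.337 -0.85   0.482  1.258] 0.0 0.0
1.0 [ 0.371 -0.115  0.315  2.359 -1.071  0.439  1.502] 0.0 0.0
```

```bash
python3 - <<'E'
from ik import *
np.set_printoptions(precision=3,suppress=True)
W=[np.array(a) for a in([.3314,-.1309,.978],[.45,-.2,.62],[.435,-.25,.35],[.421,-.269,.202])]
q=np.array(D[-1][0]);R0=R.from_quat(D[-1][2]);M=R0.as_matrix()
for a,b in zip(W,W[1:]):
    print('units',M.T@(b-a)/.025)
    for s in np.linspace(.2,1,5):
        q,e,an=ik(a+(b-a)*s,R0,q,1e-3);print(q,round(e,2),round(an,2))
E
```

```text
units [13.68  -6.492  2.432]
[ 0.213 -0.191  0.132  0.8   -0.168  1.771  0.165] 0.0 0.0
[ 0.222 -0.292  0.121  1.092 -0.155  1.584  0.201] 0.0 0.0
[ 0.227 -0.351  0.126  1.316 -0.156  1.421  0.237] 0.0 0.0
[ 0.227 -0.378  0.139  1.501 -0.163  1.268  0.277] 0.0 0.0
[ 0.223 -0.379  0.159  1.657 -0.178  1.117  0.322] 0.0 0.0
units [ 7.393 -7.869  2.105]
[ 0.221 -0.404  0.185  1.784 -0.193  1.021  0.37 ] 0.0 0.0
[ 0.215 -0.418  0.218  1.901 -0.211  0.925  0.425] 0.0 0.0
[ 0.202 -0.418  0.261  2.007 -0.236  0.826  0.49 ] 0.0 0.0
[ 0.178 -0.405  0.319  2.103 -0.273  0.725  0.57 ] 0.0 0.0
[ 0.135 -0.375  0.399  2.189 -0.328  0.62   0.674] 0.0 0.0
units [ 3.872 -4.499  0.839]
[ 0.101 -0.357  0.452  2.235 -0.368  0.562  0.742] 0.0 0.0
[ 0.054 -0.335  0.521  2.277 -0.421  0.504  0.824] 0.0 0.0
[-0.015 -0.309  0.613  2.316 -0.491  0.446  0.927] 0.0 0.0
[-0.119 -0.282  0.742  2.352 -0.584  0.39   1.056] 0.0 0.0
[-0.282 -0.264  0.931  2.383 -0.694  0.336  1.211] 0.0 0.0
```

>>> arm_command --moves '[[[1,0.85,-0.4,0.15,0],[1,0.85,-0.4,0.15,0],[1,0.85,-0.4,0.15,0],[1,0.85,-0.4,0.15,0],[1,0.85,-0.4,0.15,0],[1,0.85,-0.4,0.15,0],[1,0.85,-0.4,0.15,0],[1,0.85,-0.4,0.15,0],[1,0.85,-0.4,0.15,0],[1,0.85,-0.4,0.15,0],[1,0.85,-0.4,0.15,0],[1,0.85,-0.4,0.15,0]]]'

```text
clock: 13.12
position: [0.419, -0.1806, 0.7173]
ee_rot: [0.667, 0.246, -0.3, 0.636]
ft_force: [-0.3, 0.2, -0.7]
grip_width: 0.09
```

```bash
python3 -c "
from h import *
o,M=st()
for w in([.45,-.2,.62],[.435,-.25,.35],[.421,-.269,.202]): print(M.T@(np.array(w)-o['position'])/.025)
"
```

```text
13.12 [ 0.419  -0.1806  0.7173] j [ 0.0983 -0.3827  0.2025  1.4382 -0.0955  1.3212  0.2119] f [-0.2892  0.2106 -0.6569] 0.08965961745082364
[[ 0.6987  0.7102 -0.0868]
 [-0.0532 -0.0695 -0.9962]
 [-0.7135  0.7006 -0.0107]]
[ 3.6841 -1.7916  0.7057]
[11.0769 -9.6452  2.8662]
[ 14.9498 -14.1377   3.7355]
```

>>> arm_command --moves '[[[1,0.92,-0.45,0.18,0],[1,0.92,-0.45,0.18,0],[1,0.92,-0.45,0.18,0],[1,0.92,-0.45,0.18,0],[1,0.7,-0.75,0.2,0],[1,0.7,-0.75,0.2,0],[1,0.7,-0.75,0.2,0],[1,0.7,-0.75,0.2,0],[1,0.7,-0.75,0.2,0],[1,0.7,-0.75,0.2,0],[1,0.7,-0.75,0.2,0],[1,0.7,-0.75,0.2,0]]]'

```text
clock: 14.12
position: [0.4371, -0.2371, 0.4143]
ee_rot: [0.667, 0.246, -0.3, 0.636]
ft_force: [0.7, -1.1, -1.8]
grip_width: 0.086
```

```bash
python3 -c "
from h import *
o,M=st()
for w in([.435,-.25,.35],[.421,-.269,.202]): print(M.T@(np.array(w)-o['position'])/.025)
for n in('wrist','side','top'): snap(n,n+'5.png')
"
```

```text
14.12 [ 0.4371 -0.2371  0.4143] j [ 0.0742 -0.4322  0.3845  2.0875 -0.1867  0.7418  0.4857] f [ 0.6688 -1.0622 -1.769 ] 0.08640393137972874
[[ 0.6986  0.7103 -0.0868]
 [-0.0531 -0.0694 -0.9962]
 [-0.7136  0.7005 -0.0108]]
[ 1.8037 -1.8276  0.5499]
[ 5.6772 -6.3197  1.4194]
```

View pics/wrist5.png

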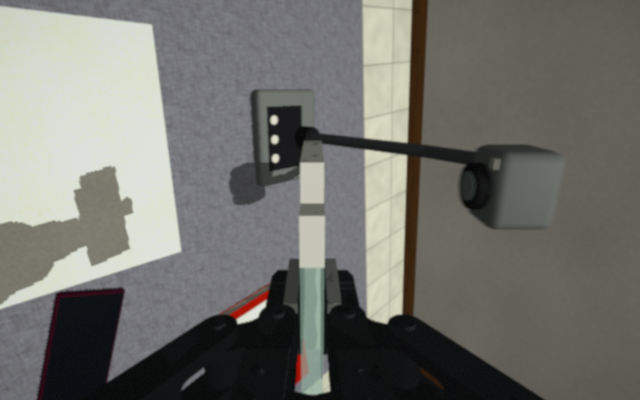

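View pics/side5.png

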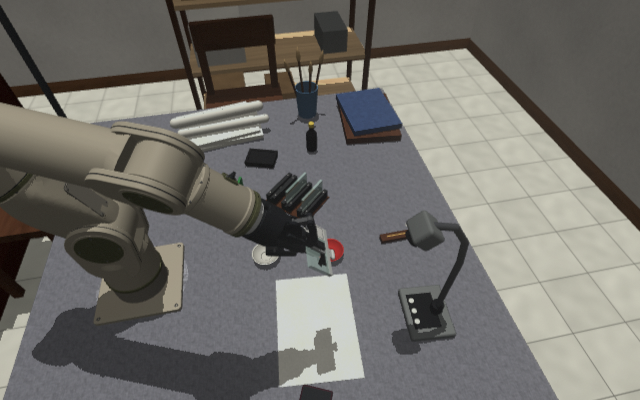

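>>> arm_command --moves '[[[1,0.5,-0.55,0.12,0],[1,0.5,-0.55,0.12,0],[1,0.5,-0.55,0.12,0],[1,0.5,-0.55,0.12,0],[1,0.5,-0.55,0.12,0],[1,0.5,-0.55,0.12,0],[1,0.5,-0.55,0.12,0],[1,0.5,-0.55,0.12,0]]]'

```text
clock: 14.93
position: [0.4282, -0.2594, 0.2686]
ee_rot: [0.667, 0.245, -0.299, 0.637]
ft_force: [0.7, 0.5, -0.6]
grip_width: 0.088
```

```bash
python3 - <<'E'
from h import *
o,M=st()
print(M.T@(np.array([.421,-.269,.202])-o['position'])/.025)
k=K('wrist');snap('wrist','w6.png')
im=cv2.imread('pics/w6.png');cv2.imwrite('pics/w6.png',im)
print([(np.round(d['pixel'],1),round(d['confidence'],2)) for q in('doccam','cam_head') for d in manip.pinpoint(q,'wrist')])
for q in [[.669,-.2455,.358],[.472,-.229,0]]: print(proj('wrist',q,k))
E
```

```text
14.93 [ 0.4282 -0.2594  0.2686] j [-0.1149 -0.3476  0.6866  2.3067 -0.3644  0.445   0.8054] f [ 0.6593  0.4792 -0.6394] 0.0877201121740169
[[ 0.7004  0.7084 -0.0871]
 [-0.0544 -0.0686 -0.9962]
 [-0.7117  0.7025 -0.0095]]
[ 1.7158 -2.0501  0.4338]
[(array([154.9, 120.3]), 0.61)]
(np.float64(184.1149836747929), np.float64(767.708407781332))
(np.float64(151.3834579074735), np.float64(118.25560209335592))
```

View pics/w6.png

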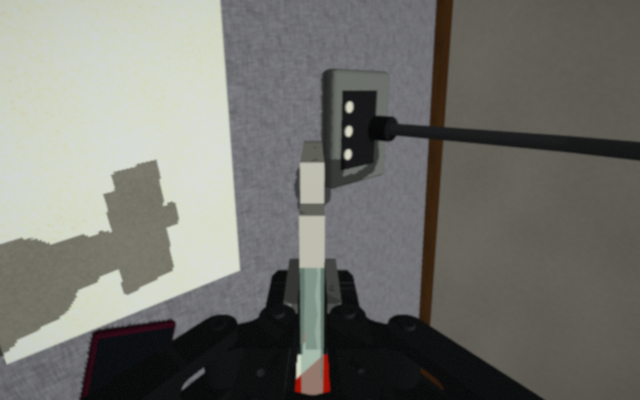

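>>> arm_command --moves '[[[1,0.4,-0.4,0.1,-0.6],[1,0.4,-0.5,0.1,0],[1,0.4,-0.5,0.1,0],[1,0.3,-0.4,0.1,0],[1,0.2,-0.2,0,0],[1,0,0,0,0],[1,0,0,0,0]]]'

```text
clock: 15.67
position: [0.4216, -0.2681, 0.2033]
ee_rot: [0.664, 0.247, -0.298, 0.64]
ft_force: [-0.2, -0.3, -0.1]
grip_width: 0.082
```

```bash
python3 - <<'E'
from h import *
from scipy.optimize import least_squares
o,M=st()
pts=[];ks={n:K(n) for n in('top','side')}
for n,seed in (('top',(395,220)),('side',(318,326))):
    im=cv2.imread(f'pics/{n}0.png');g=cv2.GaussianBlur(im.min(axis=2),(0,0),.5)
    m=(g>140).astype(np.uint8);_,l=cv2.connectedComponents(m);m=(l==l[seed[1],seed[0]]).astype(np.uint8)
    c=max(cv2.findContours(m,0,1)[0],key=cv2.contourArea)[:,0]
    cen=c.mean(0)
    for x,y in c:
        v=np.array([x,y])-cen;v=v/np.linalg.norm(v)*.35  # boundary pixel centre -> edge
        pts.append((n,plane(n,y+v[1],x+v[0],0,ks[n])[:2]))
for sel in(('top',),('side',),('top','side')):
    q=np.array([p for n,p in pts if n in sel])
    def res(a):
        d=q-a[:2];c,s=np.cos(a[2]),np.sin(a[2]);u=abs(d[:,0]*c+d[:,1]*s)-.105;v=abs(-d[:,0]*s+d[:,1]*c)-.1485
        return np.where(abs(u)<abs(v),u,v)
    r=least_squares(res,[.472,-.229,-.084],loss='soft_l1',f_scale=.003);print(sel,r.x[:2],np.degrees(r.x[2]),np.sqrt((r.fun**2).mean()))
E
```

```text
15.67 [ 0.4216 -0.2681  0.2033] j [-0.3914 -0.3186  1.025   2.3797 -0.5226  0.3136  1.0718] f [-0.24   -0.2804 -0.0914] 0.08204735581067141
[[ 0.6999  0.7099 -0.079 ]
 [-0.0531 -0.0587 -0.9969]
 [-0.7123  0.7019 -0.0034]]
('top',) [ 0.4715 -0.2282] -5.4670576924042 0.0011060633375409032
('side',) [ 0.4713 -0.2301] -5.4698713620909825 0.000965723304229995
('top', 'side') [ 0.4714 -0.2292] -5.478466809544584 0.001198051387939042
```

```bash
python3 - <<'E'
from h import *
o,M=st()
psi=np.radians(-5.47);foc=np.array([.4714,-.2292,.16])
lab=o['position']+M@np.array([.063,.004,-.0446]);nt=o['position']+M@np.array([.110-.073,0,-.0536])
print('label est',lab,'err mm',(lab-foc)*1000)
n=np.array([np.cos(psi),np.sin(psi),1])/2**.5;print('normal err deg',np.degrees(np.arccos(M[:,1]@n)))
ks={}
for c in('side','top','wrist'):
    ks[c]=K(c);snap(c,c+'7.png');print(c,'pred label',np.round(proj(c,lab,ks[c]),1),'notch',np.round(proj(c,nt,ks[c]),1))
    for q in('label','notch'): print(q,[(np.round(d['pixel'],1),round(d['confidence'],2)) for d in manip.pinpoint(q,c)][:3])
a=cv2.imread('pics/side7.png')[180:400,220:480];cv2.imwrite('pics/s7c.png',cv2.resize(a,None,fx=2.7,fy=2.7,interpolation=2))
a=cv2.imread('pics/top7.png')[110:280,320:480];cv2.imwrite('pics/t7c.png',cv2.resize(a,None,fx=3.5,fy=3.5,interpolation=2))
E
```

```text
15.67 [ 0.4216 -0.2681  0.2033] j [-0.3914 -0.3186  1.025   2.3797 -0.5226  0.3136  1.0718] f [-0.24   -0.2804 -0.0914] 0.08204735581067141
[[ 0.6999  0.7099 -0.079 ]
 [-0.0531 -0.0587 -0.9969]
 [-0.7123  0.7019 -0.0034]]
label est [ 0.4721 -0.2272  0.1614] err mm [0.6988 1.9972 1.4249]
normal err deg 0.6771883674772143
side pred label [293.8 315. ] notch [288.2 305.7]
label [(array([294.2, 314.3]), 0.45)]
notch [(array([284.8, 304.3]), 0.85), (array([199.1, 232.4]), 0.67)]
top pred label [218.2 403.7] notch [225.4 400.8]
label [(array([277.4, 250. ]), 0.51), (array([214.7, 403.2]), 0.47)]
notch [(array([280.6, 249.3]), 0.81), (array([229.3, 400.6]), 0.64)]
wrist pred label [189.5 326.7] notch [185.4 317.3]
label [(array([192. , 323.9]), 0.94)]
notch [(array([187.1, 311.2]), 0.97)]
```

View pics/s7c.png

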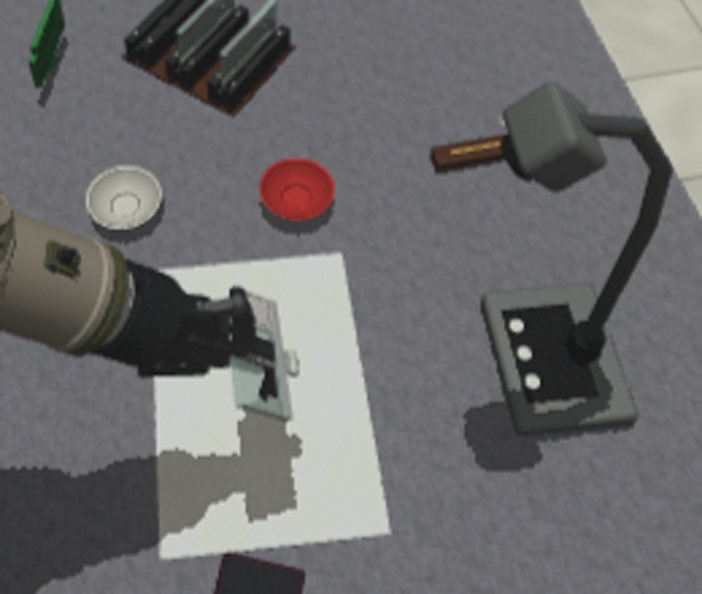

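View pics/t7c.png

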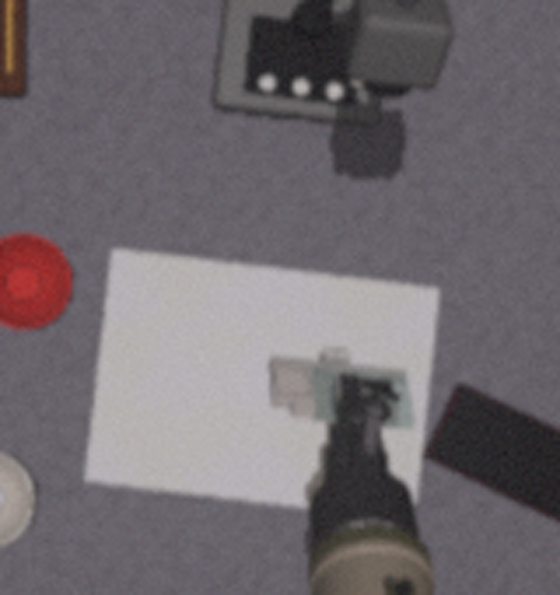

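View pics/wrist7.png

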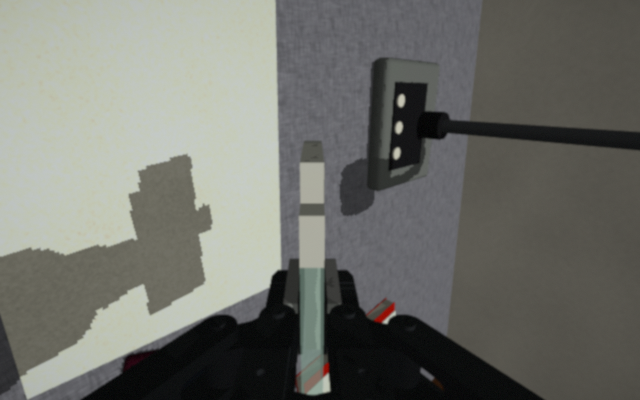

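View pics/side7.png

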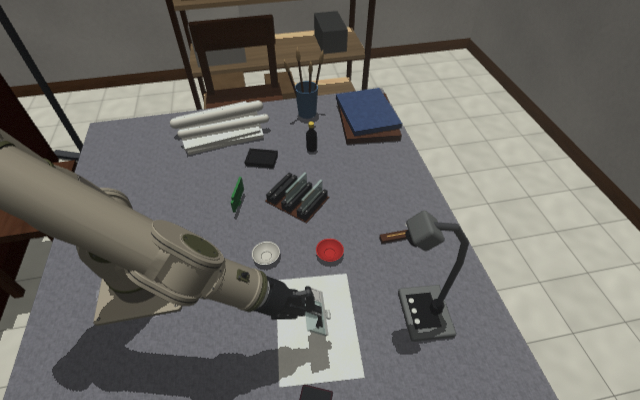

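>>> arm_command --moves '[[[1,0.02,-0.05,0.08,0],[1,0,0,0,0],[1,0,0,0,0],[1,0,0,0,0],[1,0,0,0,0],[1,0,0,0,0]]]'

```text
clock: 16.62
position: [0.4196, -0.2699, 0.2]
ee_rot: [0.663, 0.248, -0.299, 0.639]
ft_force: [-0.9, -0.5, 0.3]
grip_width: 0.084
```

```bash
python3 - <<'E'
from h import *
o,M=st();print(o['joint_velocities'])
lab=o['position']+M@np.array([.063,.004,-.0446]);print((lab-np.array([.4714,-.2292,.16]))*1000)
print(manip.hand_in())
E
```

```text
16.62 [ 0.4196 -0.2699  0.2   ] j [-0.4033 -0.3184  1.0448  2.382  -0.5268  0.3116  1.0845] f [-0.8632 -0.5311  0.2941] 0.08437342750361863
[[ 0.6978  0.7118 -0.0799]
 [-0.0538 -0.0592 -0.9968]
 [-0.7143  0.6999 -0.0031]]
[ 0.0013 -0.0014 -0.0018  0.0011  0.0004  0.0023 -0.    ]
[-1.4066  0.149  -2.0371]
the job is handed in; nothing more can be done
None
```

I handed the job in at 16.6 s. The arm is holding the notched slide at the focus spot, label face tipped up toward the lens and standing still.

**Pick:** I took the notched slide from its rail by the clear part. The nearest pad edge was about 18 mm short of the frosted end. The two plain slides still showed in their rails afterwards.

**Tilt:** The moves only allow a turn about the tool's x. I got the 45° tilt by raising the arm until the sixth joint reached its range limit (2.06). Pushing further up then tipped the tool outward, and I lowered it to the focus spot at that angle. One row stopped at this limit with a brief wrist reading of 37 N, in free air. It was below 3 N on the next row.

**Last checks:**

| Check | Result |
|---|---|
| Label centre, computed from the arm pose | about 2.5 mm from my measured focus spot |
| Label face, square to the lens | within about 0.7°, measured before the last small nudge |
| Long edge, level | within about 0.2° |
| Slide in the hand | grip reading unchanged; no slip seen in the wrist pictures |
| Rest of the table | camera, bowls and rack looked untouched in the side and top pictures |

**Disagreements:**
- The networks' pixels for the label and notch were up to about 6 px from my predictions, in the wrist view.
- The final small nudge overshot by about 2 mm downward.
- In the top and side views the networks also marked the green look-alike; I ignored it.

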